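Clip in the scale rod and hold the molar up to the inspection camera

ROBOT

A 6-joint arm with a two-finger parallel gripper is mounted at the origin on a cart in front of the work surface, level with it; the furniture and walls round the work are solid. World frame = base frame: x ahead of the robot, y to its left, z up, the work surface at z = 0. Lengths are in m, angles in rad, forces in N, time in s.
With the tool pointing down it reaches from about 0.325 to 0.9 m from the base axis. Payload 3.5 kg.
Tool frame: the origin (TCP) lies midway between the tips of the shut fingers; the grasp point (between the pads) lies 19 mm behind it; z points along the fingers, y is the line along which they close (so a half turn about z gives the same grasp; the last joint's range is limited). The gripper opens to 85 mm and grips with 20 to 120 N. Pads are 22 mm wide; open, the fingers measure 114 mm over their backs; the gripper's body (76 mm by 85 mm) begins 54 mm behind the grasp point. The pads swing forward as they close: fully open they stand 13 mm farther back than shut.
Start: joints at [1.147, 0.276, -0.026, 1.268, 0, 1.467], TCP at [0.197, 0.593, 0.231] pointing down, gripper open.
Joint ranges: [-3.12, 3.12], [-0.85, 1.88], [-1.08, 1.24], [-1.95, 2.15], [-1.57, 1.53], [-3.14, 3.14]. Speed limits (rad/s): [2.57, 2.57, 3.14, 3.14, 3.14, 3.14].

INTERFACE

Orientations are given as a unit quaternion [w, x, y, z].
In Python, from station import manip gives the robot as it stands. The module is installed in compiled form; this text tells all that it offers.
- The arm moves only by the tool play_rows, never from a script. Its argument "increments" is a list of rows, each an object of numbers: "x", "y", "z": the shift along the tool's x, y, z in units of 60 mm (1.0 is 60 mm); "ax", "ay", "az": the turn, a rotation vector about the tool's x, y, z in units of 10 degrees (1.0 is 10 degrees); "jaw": the finger opening in mm, from 0 to 85.4. In form: [{"x": .., "y": .., "z": .., "ax": .., "ay": .., "az": .., "jaw": ..}, ...]. A call has 1 to 10 rows; each row is the pose to reach, as a shift and turn from the pose commanded when the call began, along the tool's axes at that moment; what a row does not reach only later rows make up. A row lasts 1/8 s, in which the tool goes at most 62.5 mm and 10.7 degrees, less where a joint would pass 70% of its speed; a pose out of reach is approached as far as the arm can. A call with a gripper value outside its range is refused whole. The fingers move at their own pace and stop on an object; "squeeze" is the grip in N (left out, the last holds). Time passes only in rows, so rows that repeat a pose let the fingers close. It gives the time, the measured TCP pose, the force, the opening and the grip force at its end, in the units of the state.
- manip.sense(): the state, without advancing time (a new reading comes with each control period).
- manip.camera(name): name is "side" or "top"; returns the picture (384x512x3 uint8, red, green, blue); there is no depth.
- manip.camera_model(name): a dict with "vertical_fov" (degrees; the focal length in pixels is half the picture's height over the tangent of half this angle, whatever the lens; pixels are square), "cx", "cy" (the principal point, pixels), "R" (3x3) and "t" (3): a world point X has camera coordinates R X + t. Camera axes: x right, y down, z forward; pixel columns grow to the right and rows downward; lengths in m; the calibration is good to about 2 mm. A picture is of the moment at which its call begins. camera_model takes no time and is no camera call.
- manip.close_job(): hands the job in; it is judged then, once.
Trained networks look in the newest picture that a camera, given by its name, has taken for a name from the list of things; names that differ only in an ending like _2 or _b are one class to them, and where a whole thing is asked for, a point or a joint stands for the part that bears it (a point fixed in the world has none). Each returns a list of dicts, best first, with "p" (0 to 1); they miss things now and then, are a little off and sometimes report something else, mostly with a low value. They report only what shows in the picture. A call takes as long as a camera call. They do not tell look-alikes from the thing itself.
- manip.recognise(camera, thing): "extent" ([left, top, right, bottom] in pixels, round what is visible of it).
- manip.spot_point(camera, thing): "point" ([column, row] in pixels: a listed point, or the origin of a listed thing).
The state is a dict: "time_s": time; "joint_positions": joint angles; "qd": joint speeds; "joint_torque": joint torques, N m; "eef_pos": TCP position; "tool_rot": TCP orientation; "contact_force": force on the tool from outside, world axes, zero at the start; "torque": the same for the moment, N m; "grip_width": finger opening in m; "grip_force": force on a finger pad.
Only numpy, scipy, OpenCV 4.12 (cv2) and the standard library are available. Lean on these libraries where they do the work, as an engineer would, in place of code of your own. Each camera call takes 0.05 s, during which the arm holds its last target. There are 200 camera calls.

TASK

Get a carved molar ready for its inspection picture: first push the banded scale rod down past the orange sprung jaw of the camera stand until it sits fully home in the fork clip with the jaw closed over it, and let go of it. Then pick the molar out of the three carved teeth and hold it up in front of the lens: upright, the middle of the tooth at the height of the lens axis and straight above the middle of the clip, with a flat side of its foot square to the lens. Finish holding it there, still, in the gripper, and leave the other two teeth standing where they are.

Things in the scene. Friction and masses are not known exactly. Their poses are not given: they have to be found in the camera images.
- rod_center (a point): Centre of the loose scale rod: white, round, 10 mm thick, 130 mm long, narrow black bands, a black 14 x 14 mm square stop 13 mm long at each end (it does not roll). Lies flat on the bench, centre 7 mm up; its y axis runs along it. 30 g. Both ends are alike.
- seat (a point): Where the rod's centre is when it sits home, 50 mm above the bench. Axes as the stand's; the rod lies along y, either way round. The clip is two forks 8 mm thick at y = -40 and +40 mm. Each has a floor 5 mm below this point, a fixed wall on the camera side (inner face x = +6 mm), flared at the top, and an orange jaw finger on the other side, hooked over the seated rod.
- jaw (a joint): Angle (rad) of the orange sprung jaw: 0 closed, grows as it is pushed open, away from the camera, to 0.5. Its two fingers move as one; their smooth sloped tops, about 22 mm above the seat, make with the flared walls a mouth 20 mm wide. Pressing the level rod straight down (roughly 5 to 12 N) pushes it aside by 0.07 to 0.15, then it springs back over the rod.
- focus (a point): The point in the air where the middle of the molar shall be: 140 mm above the bench, 90 mm straight above the seat, on the lens axis, 140 mm in front of the lens glass. Its axes are those of the stand (x toward the camera, z up).
- lens (a point): Centre of the lens glass of the black camera, 140 mm above the bench. The lens looks along the stand's -x axis. The lens barrel is 40 mm across, the camera body 56 mm wide and up to 164 mm above the bench, on a post behind the lens.
- molar_center (a point): Centre of the carved molar, half-way up: off-white tooth with a broad crown with four cusps, 24 x 24 x 48 mm, standing upright on a square foot 24 x 24 x 9 mm whose sides are along its x and y axes. Crown and roots fill about 22 x 24 mm at their widest. 22 g.
- canine_center (a point): Centre of the carved canine, half-way up: off-white tooth with a single pointed tip, 24 x 24 x 58 mm on a square foot. To be left alone.
- incisor_center (a point): Centre of the carved incisor, half-way up: off-white tooth with a flat straight edge at the top, 24 x 24 x 52 mm on a square foot. To be left alone.
- stand: Fixed camera stand. Origin on the bench straight below the seat; x points level from the clip to the camera, z up. Grey base plate, top at 10 mm, x -45 to 220, y -65 to 65 mm. Between the forks there is free space for fingers, down to the jaw's hinge shaft (top 19 mm up, at x = -10 mm) and the plate.
There are look-alikes about, which are no part of the job. What is shaped like the part that bears molar_center but black or red is not meant.

How it is judged:
By the outcome, as a careful person would: the job done as asked, in the order asked, and still so for the second after the job is handed in, while the arm keeps its last pose, push and grip.
It also fails if it takes over 53 s, if anything falls off the work surface, if the arm or the gripper's body presses on something with over 40 N, if the wrist force passes 120 N, or if a joint passes its speed limit or range.

## Working session

There is one attempt and no reset: what is moved stays moved. The work goes in short steps, Python scripts to look and compute and a tool call to move; the robot and the scene stay as the last step left them, time stands still between calls to the robot, and variables do not carry over. Pictures are saved under pics/ and viewed, at most 10 in all, crops included, and the job is handed in when it is done.

Besides the shell and the picture viewer there is one more tool, called after "Request:" as name(argument=value, ...) on one line, values as JSON. play_rows: Moves the arm, as the interface text tells. Its arguments: {"type":"object","properties":{"increments":{"type":"array","items":{"type":"object","properties":{"x":{"type":"number"},"y":{"type":"number"},"z":{"type":"number"},"ax":{"type":"number"},"ay":{"type":"number"},"az":{"type":"number"},"jaw":{"type":"number"}}}},"squeeze":{"type":"number"}},"required":["increments"]}

```bash
mkdir -p pics; cat > h.py <<'E'
import numpy as np,cv2
from station import manip
def cam(n):
    m=manip.camera_model(n);f=192/np.tan(np.radians(m['vertical_fov'])/2)
    return f,m['cx'],m['cy'],np.array(m['R']),np.array(m['t'])
def proj(n,X):
    f,cx,cy,R,t=cam(n);c=np.atleast_2d(X)@R.T+t
    return np.c_[cx+f*c[:,0]/c[:,2],cy+f*c[:,1]/c[:,2]]
def onz(n,uv,z):
    f,cx,cy,R,t=cam(n);C=-R.T@t;d=R.T@np.array([(uv[0]-cx)/f,(uv[1]-cy)/f,1])
    return C+d*(z-C[2])/d[2]
def shot(n,name,crop=None,s=1):
    p=manip.camera(n)
    cv2.imwrite(f'pics/{name}_raw.png',p[:,:,::-1])
    if crop: p=p[crop[1]:crop[3],crop[0]:crop[2]]
    p=cv2.resize(p,None,fx=s,fy=s,interpolation=cv2.INTER_CUBIC)
    cv2.imwrite(f'pics/{name}.png',p[:,:,::-1]);return p
E
python3 - <<'E'
from h import *
for n in('side','top'):
    shot(n,n+'0',s=1.5)
    m=cam(n);print(n,m[:3],(-m[3].T@m[4]).round(3),m[3][2].round(2))
    for t,z in(('rod_center',.007),('seat',.05),('focus',.14),('lens',.14),('molar_center',.024),('canine_center',.029),('incisor_center',.026),('stand',0)):
        for r in manip.spot_point(n,t)[:4]: print(n,t,np.round(r['point'],1),round(r['p'],2),onz(n,r['point'],z).round(4))
s=manip.sense();print(s)
E
```

```text
side (np.float64(401.72253938177624), 255.06158580597642, 196.25138220948924) [0.241 1.02  0.637] [ 0.25 -0.86 -0.45]
side rod_center [292.8 185.9] 0.56 [ 0.49   -0.3084  0.007 ]
side seat [279.1 220.3] 0.63 [0.4616 0.0265 0.05  ]
side lens [233.8 184.6] 0.72 [0.6035 0.0172 0.14  ]
side molar_center [212.8 277.8] 0.61 [0.5581 0.3014 0.024 ]
side molar_center [259.3 250.2] 0.54 [0.4839 0.1545 0.024 ]
side molar_center [228.4 261.2] 0.46 [0.5456 0.2264 0.024 ]
side canine_center [272.9 263.8] 0.69 [0.4322 0.2091 0.029 ]
side canine_center [237.7 184.2] 0.35 [ 0.6724 -0.2145  0.029 ]
side incisor_center [227.7 294.8] 0.6 [0.5015 0.3505 0.026 ]
side stand [276.1 235.9] 0.66 [0.4669 0.034  0.    ]
side stand [229.5 259.1] 0.64 [0.558  0.1854 0.    ]
top (np.float64(386.90289945690387), 254.1164479104556, 186.3755860450954) [0.487 0.004 1.184] [ 0.06  0.01 -1.  ]
top rod_center [362.6 212.5] 0.68 [ 0.4689 -0.3119  0.007 ]
top seat [258.4 215.3] 0.89 [0.4663 0.0036 0.05  ]
top seat [143.9 206.7] 0.72 [0.4968 0.3393 0.05  ]
top focus [258.9 215.4] 0.92 [0.4676 0.0022 0.14  ]
top lens [257.5 
[... 450 characters left out ...]
me_s': 0.9, 'joint_positions': array([ 1.14659651e+00,  2.76347887e-01, -2.64188857e-02,  1.26798550e+00,
        7.21518441e-06,  1.46742735e+00]), 'qd': array([ 0.00093788, -0.00045614, -0.0023203 ,  0.00176168, -0.00186885,
        0.0003257 ]), 'joint_torque': array([ 1.86413267e-04, -4.45474470e+01,  2.95570689e+01,  4.81290190e-04,
       -8.32835667e-05,  7.41251860e-07]), 'eef_pos': array([0.19708324, 0.59310613, 0.23133677]), 'tool_rot': array([2.26026053e-06, 1.59728307e-01, 9.87161014e-01, 2.22051148e-05]), 'contact_force': array([-0.40508148, -0.46090759,  0.27399137]), 'torque': array([ 0.04397902,  0.0247022 , -0.01976705]), 'grip_force': 0.0, 'grip_width': 0.08545550107202246}
```

View pics/side0.png

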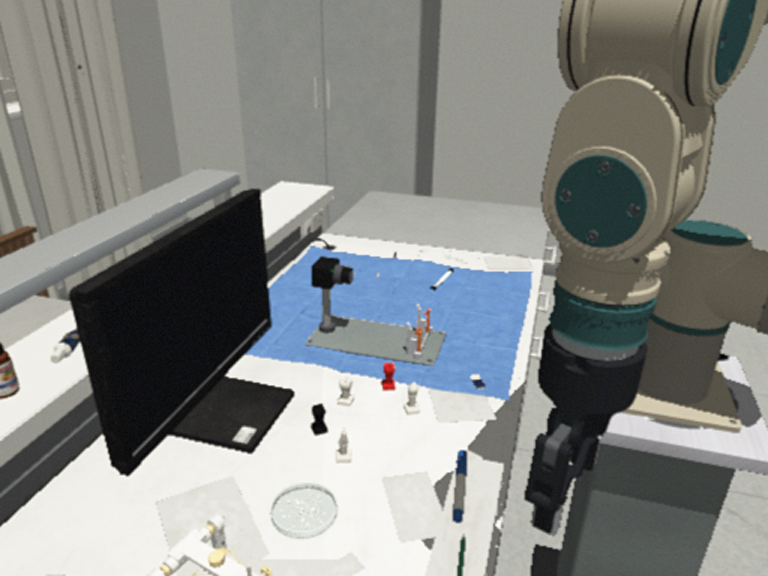

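View pics/top0.png

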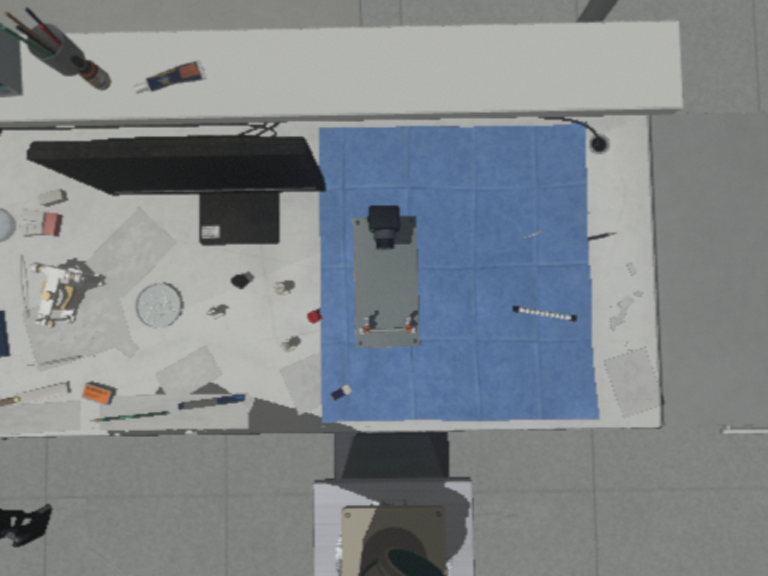

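The side view shows three off-white teeth near (345,390), (412,398) and (344,445), with red and black look-alikes at (389,375) and (319,418). The top view shows the rod at (544,313) and the fork clip at (387,328), all at 1.5x. I'll zoom in to tell the teeth apart.

```bash
python3 - <<'E'
from h import *
a=cv2.imread('pics/side0_raw.png');b=cv2.imread('pics/top0_raw.png')
A=cv2.resize(a[238:314,205:290],None,fx=4.6,fy=4.6,interpolation=cv2.INTER_CUBIC)
B=cv2.resize(b[180:240,135:220],None,fx=4.6,fy=4.6,interpolation=cv2.INTER_CUBIC)
C=cv2.resize(b[132:240,230:290],None,fx=4,fy=4,interpolation=cv2.INTER_CUBIC)
D=cv2.resize(b[195:225,335:395],None,fx=4,fy=4,interpolation=cv2.INTER_CUBIC)
W=np.zeros((600,800,3),np.uint8)
def put(i,x,y):
    i=i[:600-y,:800-x];W[y:y+i.shape[0],x:x+i.shape[1]]=i
put(A,0,0);put(B[:250],0,350);put(C,400,0);put(D,400,450)
cv2.imwrite('pics/z1.png',W)
# rod: white/black pixels vs blue cloth
R=b[195:225,335:395].astype(int)
m=((R[:,:,0]-R[:,:,2])<25)
ys,xs=np.nonzero(m);pts=np.c_[xs+335,ys+195].astype(float)
n,l,s,c=cv2.connectedComponentsWithStats(m.astype(np.uint8),connectivity=8)
k=1+np.argmax(s[1:,4]);print(s[k])
ys,xs=np.nonzero(l==k);p=np.c_[xs+335,ys+195].astype(np.float32)
r=cv2.minAreaRect(p);print(r)
w=np.array([onz('top',q,.008)[:2] for q in cv2.boxPoints(r)]);print(w,w.mean(0))
E
```

```text
[  7   9  42  11 136]
((362.6912536621094, 208.41610717773438), (41.94019317626953, 3.939133882522583), 10.007980346679688)
[[ 0.48742315 -0.24907597]
 [ 0.49912487 -0.25148228]
 [ 0.47509677 -0.37541353]
 [ 0.46343376 -0.37294549]] [ 0.48126964 -0.31222932]
```

View pics/z1.png

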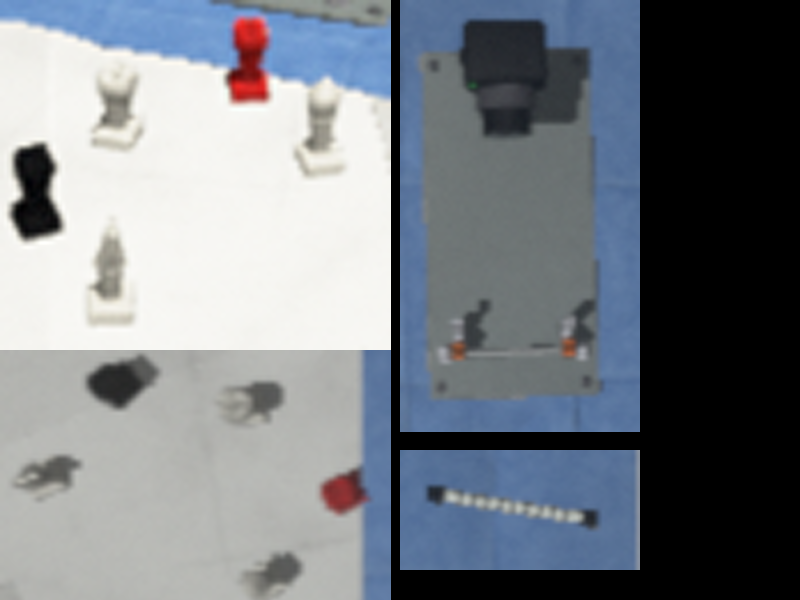

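Zoomed in: the four-cusped molar is at side raw ≈(230,261) and top raw ≈(190,191). The canine is at side raw (229,297) and the incisor at (275,265); the rod lies ≈11° off y. Next I'll measure the stand edges and the molar foot.

```bash
cat > fit.py <<'E'
from h import *
from scipy.optimize import minimize,least_squares
b=cv2.imread('pics/top0_raw.png').astype(float)
s=b[:,:,0]-b[:,:,2]  # blue excess
L=[];Rr=[];Bt=[]
def cross(v,th): # first crossing index
    i=np.nonzero((v[:-1]>th)&(v[1:]<=th))[0]
    return None if len(i)==0 else i[0]+(v[i[0]]-th)/(v[i[0]]-v[i[0]+1])
for r in range(150,226):
    th=(np.median(s[r,222:232])+np.median(s[r,242:248]))/2
    c=cross(s[r,224:248],th); c is not None and L.append((224+c,r))
    th=(np.median(s[r,284:292])+np.median(s[r,266:272]))/2
    c=cross(s[r,270:290][::-1],th); c is not None and Rr.append((289-c,r))
for q in range(243,276):
    th=(np.median(s[236:244,q])+np.median(s[222:227,q]))/2
    c=cross(s[222:244,q][::-1],th); c is not None and Bt.append((q,243-c))
def edge(P):
    W=np.array([onz('top',p,.010)[:2] for p in P]);return W
L,Rr,Bt=map(edge,(L,Rr,Bt))
def res(p):
    x,y,a=p;ux=np.array([np.cos(a),np.sin(a)]);uy=np.array([-ux[1],ux[0]]);o=np.array([x,y])
    return np.r_[(L-o)@uy-.065,(Rr-o)@uy+.065,(Bt-o)@ux+.045]
q=least_squares(res,[.46,.004,0],loss='soft_l1',f_scale=.001)
r=res(q.x);print('stand',q.x.round(4),np.degrees(q.x[2]).round(2),'rms',np.sqrt((r**2).mean()).round(4),[np.median(v).round(4) for v in np.split(r,[len(L),len(L)+len(Rr)])])
o=q.x
for n in('side','top'): 
  a=o[2];c=np.array([[np.cos(a),-np.sin(a),0],[np.sin(a),np.cos(a),0],[0,0,1]])
  print(n,'lens,fork+,fork- proj',proj(n,np.array([[.14,0,.14],[-.006,.04,.07],[-.006,-.04,.07]])@c.T+[o[0],o[1],0]).round(1))
# molar triangulation
def tri(us,ut):
    f=lambda X:np.r_[proj('side',X)[0]-us,proj('top',X)[0]-ut]
    z=least_squares(f,[.54,.22,.024]);return z.x.round(4),z.fun.round(1)
print('molar',tri([230,261],[188.1,191.3]), tri([228.4,261.2],[188.1,191.3]))
a=cv2.imread('pics/side0_raw.png');bb=b.astype(np.uint8)
def z(i,x,y,w,h,s):
    i=cv2.resize(i[y:y+h,x:x+w],None,fx=s,fy=s,interpolation=cv2.INTER_CUBIC).astype(float)
    return i
def stretch(i,lo,hi): return np.clip((i-lo)/(hi-lo)*255,0,255).astype(np.uint8)
A=stretch(z(a,213,245,34,32,11.5),120,255);B=stretch(z(bb,172,176,34,32,11.5),60,230)
cv2.imwrite('pics/z2.png',np.hstack([A,B]))
E
python3 fit.py
```

```text
stand [0.4632 0.0056 0.0103] 0.59 rms 0.0009 [np.float64(-0.0007), np.float64(0.0006), np.float64(-0.0)]
side lens,fork+,fork- proj [[235.  183.2]
 [279.4 217.7]
 [285.4 205.1]]
top lens,fork+,fork- proj [[256.3 165.3]
 [243.8 219. ]
 [271.7 218.2]]
molar (array([0.5435, 0.2156, 0.0175]), array([ 0.6,  0.1, -0.2, -0.7])) (array([0.5458, 0.2164, 0.0167]), array([ 1.3,  0.1, -0.5, -1.4]))
```

View pics/z2.png

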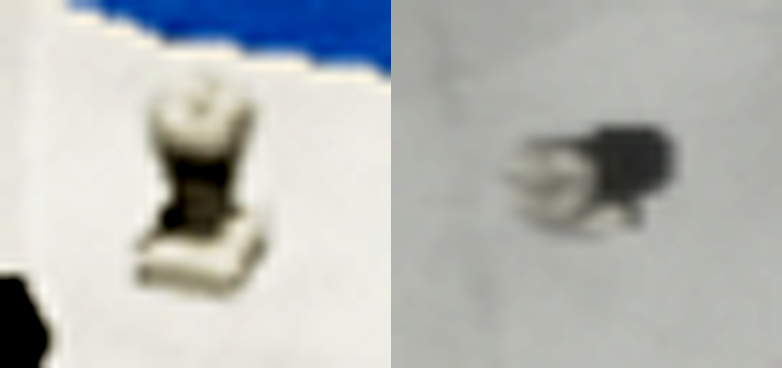

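```bash
cat > m.py <<'E'
from h import *
from scipy.optimize import least_squares
c=lambda x,y,ox,oy:((x+.5)/11.5-.5+ox,(y+.5)/11.5-.5+oy)
P=[onz('side',c(x,y,213,245),0) for x,y in((138,285),(233,298),(266,256))]
for p in P:print(p.round(4))
print('edges',[(np.degrees(np.arctan2(*(P[i+1]-P[i])[1::-1])).round(1),np.linalg.norm(P[i+1]-P[i]).round(4)) for i in(0,1)],'diag mid',((P[0]+P[2])/2).round(4))
print('crown top',onz('top',c(161,185,172,176),.042).round(4),'foot corner',onz('top',c(256,218,172,176),.006).round(4))
print('crown side',onz('side',c(202,120,213,245),.042).round(4))
b=cv2.imread('pics/top0_raw.png').astype(int);s=b[:,:,0]-b[:,:,2]
print('far edge blue excess rows138-152',s[138:152,238:244].mean(1).round(),s[138:152,270:275].mean(1).round(), 'pred',proj('top',[[.4632+.22,.0056+.0023+.06,.01],[.4632+.22,.0056+.0023-.06,.01]]))
E
python3 m.py
```

```text
[0.5547 0.2317 0.    ]
[0.5328 0.2297 0.    ]
[0.5309 0.2127 0.    ]
edges [(np.float64(-174.9), np.float64(0.0221)), (np.float64(-96.4), np.float64(0.017))] diag mid [0.5428 0.2222 0.    ]
crown top [0.5394 0.2181 0.042 ] foot corner [0.5319 0.1996 0.006 ]
crown side [0.5417 0.2232 0.042 ]
far edge blue excess rows138-152 [66. 66. 65. 65. 66. 65. 55. 12.  8.  7.  8.  7.  7.  8.] [67. 67. 67. 66. 66. 58. 18.  9.  8.  9.  9.  8.  8.  9.] pred [[236.20061727 144.3184365 ]
 [275.42933224 143.62425501]]
```

```bash
cat > inc.py <<'E'
from h import *
from scipy.spatial.transform import Rotation as Ro
def inc(pos,yawy,show=True):
    s=manip.sense();w,x,y,z=s['tool_rot'];R=Ro.from_quat([x,y,z,w])
    a=np.radians(yawy);Y=np.array([np.cos(a),np.sin(a),0]);Z=np.array([0,0,-1.]);T=Ro.from_matrix(np.c_[np.cross(Y,Z),Y,Z])
    d=R.inv().apply(np.array(pos)-s['eef_pos'])/.06;r=np.degrees((R.inv()*T).as_rotvec())/10
    print('d',d.round(3),'r',r.round(3),'t',s['time_s'],'pos',s['eef_pos'].round(4),'F',s['contact_force'].round(1),'w',round(s['grip_width'],4),s['grip_force'])
E
python3 -c "
from inc import *
inc([.482,-.311,.231],-11);inc([.482,-.311,.08],-11);inc([.482,-.311,.004],-11)"
```

```text
d [-9.2580e+00 -1.2802e+01  5.0000e-03] r [ 0.    -0.     8.262] t 0.9 pos [0.1971 0.5931 0.2313] F [-0.4 -0.5  0.3] w 0.0855 0.0
d [ -9.258 -12.802   2.522] r [ 0.    -0.     8.262] t 0.9 pos [0.1971 0.5931 0.2313] F [-0.4 -0.5  0.3] w 0.0855 0.0
d [ -9.258 -12.802   3.788] r [ 0.    -0.     8.262] t 0.9 pos [0.1971 0.5931 0.2313] F [-0.4 -0.5  0.3] w 0.0855 0.0
```

Request:
play_rows(increments=[{"x": -9.258,"y": -12.802,"z": 0,"az": 8.26,"jaw": 50},{"x": -9.258,"y": -12.802,"z": 0,"az": 8.26,"jaw": 50},{"x": -9.258,"y": -12.802,"z": 0,"az": 8.26,"jaw": 50},{"x": -9.258,"y": -12.802,"z": 0,"az": 8.26,"jaw": 50},{"x": -9.258,"y": -12.802,"z": 0,"az": 8.26,"jaw": 50},{"x": -9.258,"y": -12.802,"z": 0,"az": 8.26,"jaw": 50},{"x": -9.258,"y": -12.802,"z": 0,"az": 8.26,"jaw": 50},{"x": -9.258,"y": -12.802,"z": 0,"az": 8.26,"jaw": 50},{"x": -9.258,"y": -12.802,"z": 0,"az": 8.26,"jaw": 50},{"x": -9.258,"y": -12.802,"z": 0,"az": 8.26,"jaw": 50}], squeeze=60)

```text
invalid input
```

```bash
python3 -c "
from inc import *
inc([.482,-.311,.1],-11);inc([.482,-.311,.004],-11)"
```

```text
d [ -9.258 -12.802   2.188] r [ 0.    -0.     8.262] t 0.9 pos [0.1971 0.5931 0.2313] F [-0.4 -0.5  0.3] w 0.0855 0.0
d [ -9.258 -12.802   3.788] r [ 0.    -0.     8.262] t 0.9 pos [0.1971 0.5931 0.2313] F [-0.4 -0.5  0.3] w 0.0855 0.0
```

Request:
play_rows(increments=[{"x": -0.55,"y": -0.77,"z": 0,"az": 0.8,"jaw": 50},{"x": -1.1,"y": -1.54,"z": 0,"az": 1.6,"jaw": 50},{"x": -1.65,"y": -2.3,"z": 0,"az": 2.4,"jaw": 50},{"x": -2.2,"y": -3.1,"z": 0,"az": 3.2,"jaw": 50},{"x": -2.75,"y": -3.85,"z": 0,"az": 4.0,"jaw": 50},{"x": -3.3,"y": -4.6,"z": 0,"az": 4.8,"jaw": 50},{"x": -3.85,"y": -5.4,"z": 0,"az": 5.6,"jaw": 50},{"x": -4.4,"y": -6.15,"z": 0,"az": 6.4,"jaw": 50},{"x": -4.95,"y": -6.9,"z": 0,"az": 7.2,"jaw": 50},{"x": -5.5,"y": -7.7,"z": 0,"az": 8.26,"jaw": 50}], squeeze=60)

```text
invalid input
```

```bash
python3 -c "
from inc import *
inc([.482,-.311,.1],-11);inc([.482,-.311,.004],-11)"
```

```text
d [ -9.258 -12.802   2.188] r [ 0.    -0.     8.262] t 0.9 pos [0.1971 0.5931 0.2313] F [-0.4 -0.5  0.3] w 0.0855 0.0
d [ -9.258 -12.802   3.788] r [ 0.    -0.     8.262] t 0.9 pos [0.1971 0.5931 0.2313] F [-0.4 -0.5  0.3] w 0.0855 0.0
```

Request:
play_rows(increments=[{"x": -9.258,"y": -12.802,"z": 0,"ax": 0,"ay": 0,"az": 8.26,"jaw": 50},{"x": -9.258,"y": -12.802,"z": 0,"ax": 0,"ay": 0,"az": 8.26,"jaw": 50},{"x": -9.258,"y": -12.802,"z": 0,"ax": 0,"ay": 0,"az": 8.26,"jaw": 50},{"x": -9.258,"y": -12.802,"z": 0,"ax": 0,"ay": 0,"az": 8.26,"jaw": 50},{"x": -9.258,"y": -12.802,"z": 0,"ax": 0,"ay": 0,"az": 8.26,"jaw": 50},{"x": -9.258,"y": -12.802,"z": 0,"ax": 0,"ay": 0,"az": 8.26,"jaw": 50},{"x": -9.258,"y": -12.802,"z": 0,"ax": 0,"ay": 0,"az": 8.26,"jaw": 50},{"x": -9.258,"y": -12.802,"z": 0,"ax": 0,"ay": 0,"az": 8.26,"jaw": 50},{"x": -9.258,"y": -12.802,"z": 0,"ax": 0,"ay": 0,"az": 8.26,"jaw": 50},{"x": -9.258,"y": -12.802,"z": 0,"ax": 0,"ay": 0,"az": 8.26,"jaw": 50}], squeeze=60)

```text
time_s: 2.15
eef_pos: [0.3854, -0.0051, 0.2319]
tool_rot: [0.001, 0.772, 0.636, 0.001]
contact_force: [1.4, -0.8, -0.1]
grip_width: 0.0497
grip_force: 0.0
```

```bash
python3 -c "
from inc import *
inc([.482,-.311,.1],-11);inc([.482,-.311,.004],-11)"
```

```text
d [-4.699  2.548  2.201] r [ 0.012 -0.002  0.   ] t 2.15 pos [ 0.3854 -0.0051  0.2319] F [ 1.4 -0.8 -0.1] w 0.0497 0.0
d [-4.7    2.545  3.801] r [ 0.012 -0.002  0.   ] t 2.15 pos [ 0.3854 -0.0051  0.2319] F [ 1.4 -0.8 -0.1] w 0.0497 0.0
```

Request:
play_rows(increments=[{"x": -4.7,"y": 2.546,"z": 0,"ax": 0,"ay": 0,"az": 0,"jaw": 50},{"x": -4.7,"y": 2.546,"z": 0,"ax": 0,"ay": 0,"az": 0,"jaw": 50},{"x": -4.7,"y": 2.546,"z": 0,"ax": 0,"ay": 0,"az": 0,"jaw": 50},{"x": -4.7,"y": 2.546,"z": 0.8,"ax": 0,"ay": 0,"az": 0,"jaw": 50},{"x": -4.7,"y": 2.546,"z": 1.6,"ax": 0,"ay": 0,"az": 0,"jaw": 50},{"x": -4.7,"y": 2.546,"z": 2.2,"ax": 0,"ay": 0,"az": 0,"jaw": 50},{"x": -4.7,"y": 2.546,"z": 2.2,"ax": 0,"ay": 0,"az": 0,"jaw": 50},{"x": -4.7,"y": 2.546,"z": 2.2,"ax": 0,"ay": 0,"az": 0,"jaw": 50},{"x": -4.7,"y": 2.546,"z": 2.2,"ax": 0,"ay": 0,"az": 0,"jaw": 50}], squeeze=60)

```text
time_s: 3.28
eef_pos: [0.4824, -0.309, 0.1017]
tool_rot: [0.002, 0.771, 0.637, 0.0]
contact_force: [0.3, 0.8, -0.8]
grip_width: 0.0501
grip_force: 0.0
```

```bash
python3 -c "
from inc import *
inc([.482,-.311,.005],-11)
shot('side','r1',(250,130,350,210),7)"
```

```text
d [-0.032 -0.006  1.612] r [0.019 0.008 0.008] t 3.275 pos [ 0.4824 -0.309   0.1017] F [ 0.3  0.8 -0.8] w 0.0501 0.0
```

View pics/r1.png

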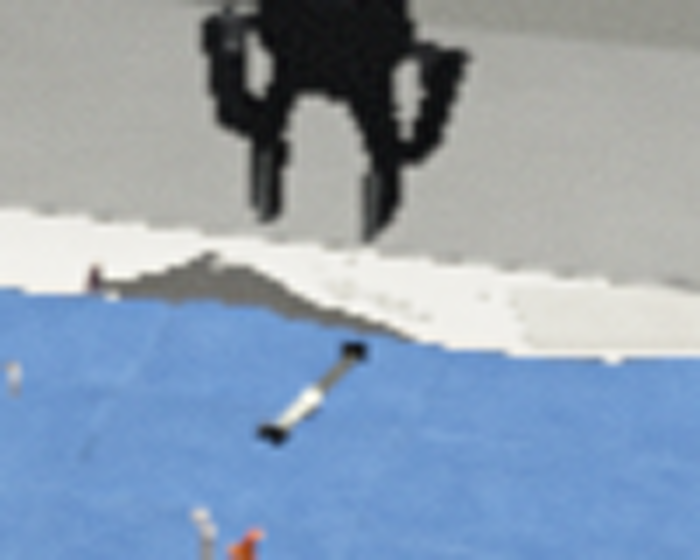

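The rod lies right below the open fingers, with its ends at crop (272,432) and (353,351). I'll descend and grip.

Request:
play_rows(increments=[{"x": -0.03,"y": 0,"z": 0.9,"ax": 0,"ay": 0,"az": 0,"jaw": 50},{"x": -0.03,"y": 0,"z": 1.5,"ax": 0,"ay": 0,"az": 0,"jaw": 50},{"x": -0.03,"y": 0,"z": 1.61,"ax": 0,"ay": 0,"az": 0,"jaw": 50},{"x": -0.03,"y": 0,"z": 1.61,"ax": 0,"ay": 0,"az": 0,"jaw": 30},{"x": -0.03,"y": 0,"z": 1.61,"ax": 0,"ay": 0,"az": 0,"jaw": 5},{"x": -0.03,"y": 0,"z": 1.61,"ax": 0,"ay": 0,"az": 0,"jaw": 5},{"x": -0.03,"y": 0,"z": 1.61,"ax": 0,"ay": 0,"az": 0,"jaw": 5},{"x": -0.03,"y": 0,"z": 1.61,"ax": 0,"ay": 0,"az": 0,"jaw": 5},{"x": -0.03,"y": 0,"z": 1.61,"ax": 0,"ay": 0,"az": 0,"jaw": 5}], squeeze=60)

```text
time_s: 4.45
eef_pos: [0.4826, -0.3119, 0.0052]
tool_rot: [0.002, 0.771, 0.636, 0.001]
contact_force: [0.4, 0.9, 7.0]
grip_width: 0.0068
grip_force: 58.9
```

```bash
python3 -c "
from inc import *
inc([.482,-.311,.15],-11)"
```

```text
d [ 0.009 -0.004 -2.413] r [0.023 0.01  0.003] t 4.45 pos [ 0.4826 -0.3119  0.0052] F [0.4 0.9 7. ] w 0.0068 58.85058581829071
```

Width is 6.8 mm on a 10 mm rod, so the grip is too high on it. I'll reopen, go lower and close again.

Request:
play_rows(increments=[{"x": 0,"y": 0,"z": 0,"ax": 0,"ay": 0,"az": 0,"jaw": 20},{"x": 0,"y": 0,"z": 0,"ax": 0,"ay": 0,"az": 0,"jaw": 20},{"x": 0,"y": 0,"z": 0.07,"ax": -0.02,"ay": 0,"az": 0,"jaw": 20},{"x": 0,"y": 0,"z": 0.07,"ax": 0.02,"ay": 0,"az": 0,"jaw": 5},{"x": 0,"y": 0,"z": 0.07,"ax": 0.02,"ay": 0,"az": 0,"jaw": 5},{"x": 0,"y": 0,"z": 0.07,"ax": 0.02,"ay": 0,"az": 0,"jaw": 5},{"x": 0,"y": 0,"z": 0.07,"ax": 0.02,"ay": 0,"az": 0,"jaw": 5}], squeeze=40)

```text
time_s: 5.32
eef_pos: [0.4817, -0.3116, 0.0004]
tool_rot: [-0.0, 0.772, 0.636, -0.001]
contact_force: [-2.4, 1.3, 13.0]
grip_width: 0.0077
grip_force: 42.4
```

```bash
python3 -c "
from inc import *
inc([.482,-.311,.15],-11)
shot('side','r2',(250,130,350,210),7)"
```

```text
d [ 7.000e-03 -1.000e-03 -2.493e+00] r [-0.01   0.008  0.002] t 5.325 pos [ 4.817e-01 -3.116e-01  4.000e-04] F [-2.4  1.3 13. ] w 0.0077 42.4012990744086
```

View pics/r2.png

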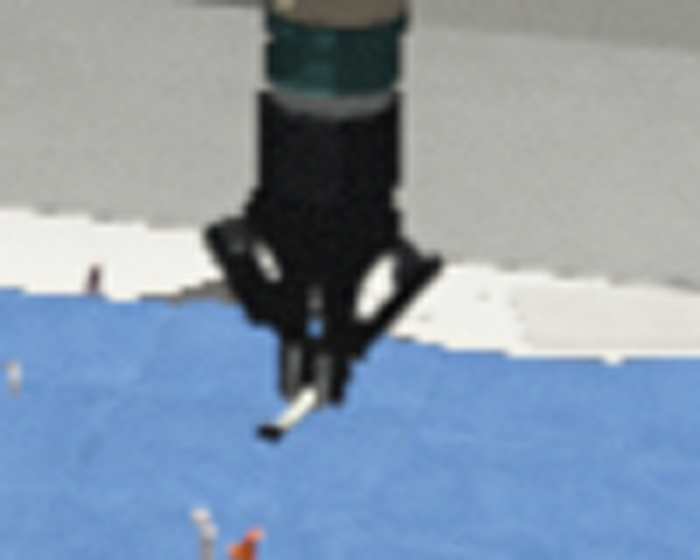

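The fingers hold the rod: its near end shows at crop (270,432) and the pads are on its middle. The narrow width comes from soft pads. I'll lift it.

Request:
play_rows(increments=[{"x": 0,"y": 0,"z": 0,"ax": 0,"ay": 0,"az": 0,"jaw": 5},{"x": 0,"y": 0,"z": -0.5,"ax": 0,"ay": 0,"az": 0,"jaw": 5},{"x": 0,"y": 0,"z": -1.3,"ax": 0,"ay": 0,"az": 0,"jaw": 5},{"x": 0,"y": 0,"z": -2.1,"ax": 0,"ay": 0,"az": 0,"jaw": 5},{"x": 0,"y": 0,"z": -2.5,"ax": 0,"ay": 0,"az": 0,"jaw": 5},{"x": 0,"y": 0,"z": -2.5,"ax": 0,"ay": 0,"az": 0,"jaw": 5}], squeeze=60)

```text
time_s: 6.12
eef_pos: [0.4827, -0.3119, 0.1505]
tool_rot: [0.001, 0.772, 0.636, -0.001]
contact_force: [-0.2, -0.5, -1.3]
grip_width: 0.0074
grip_force: 58.6
```

```bash
python3 -c "
from inc import *
inc([.4635,.0056,.15],0.6)"
```

```text
d [ 5.134e+00 -1.323e+00 -5.000e-03] r [ 0.003  0.013 -1.158] t 6.125 pos [ 0.4827 -0.3119  0.1505] F [-0.2 -0.5 -1.3] w 0.0074 58.61450135707855
```

Request:
play_rows(increments=[{"x": 0.5,"y": -0.13,"z": 0,"ax": 0,"ay": 0,"az": -0.1,"jaw": 5},{"x": 1.3,"y": -0.33,"z": 0,"ax": 0,"ay": 0,"az": -0.3,"jaw": 5},{"x": 2.2,"y": -0.57,"z": 0,"ax": 0,"ay": 0,"az": -0.5,"jaw": 5},{"x": 3.1,"y": -0.8,"z": 0,"ax": 0,"ay": 0,"az": -0.7,"jaw": 5},{"x": 4.0,"y": -1.03,"z": 0,"ax": 0,"ay": 0,"az": -0.9,"jaw": 5},{"x": 4.8,"y": -1.24,"z": 0,"ax": 0,"ay": 0,"az": -1.16,"jaw": 5},{"x": 5.134,"y": -1.323,"z": 0.3,"ax": 0,"ay": 0,"az": -1.16,"jaw": 5},{"x": 5.134,"y": -1.323,"z": 0.6,"ax": 0,"ay": 0,"az": -1.16,"jaw": 5},{"x": 5.134,"y": -1.323,"z": 0.8,"ax": 0,"ay": 0,"az": -1.16,"jaw": 5},{"x": 5.134,"y": -1.323,"z": 0.8,"ax": 0,"ay": 0,"az": -1.16,"jaw": 5}], squeeze=60)

```text
time_s: 7.38
eef_pos: [0.46, 0.0068, 0.0988]
tool_rot: [-0.003, 0.703, 0.711, -0.002]
contact_force: [-0.1, -0.2, 0.3]
grip_width: 0.0073
grip_force: 58.6
```

```bash
python3 -c "
from inc import *
inc([.4635,.0056,.075],0.6)
a=shot('side','s1');b=shot('top','s1t')
A=cv2.resize(a[170:250,235:325],None,fx=4.4,fy=4.4,interpolation=cv2.INTER_CUBIC)
B=cv2.resize(b[190:240,215:305],None,fx=4.4,fy=4.4,interpolation=cv2.INTER_CUBIC)
W=np.zeros((400,800,3),np.uint8);W[:A.shape[0],:A.shape[1]]=A;W[:B.shape[0],400:400+B.shape[1]]=B
cv2.imwrite('pics/z3.png',W[:,:,::-1])
# predicted rod ends
z=.1066
print(proj('side',[[.4635,.0056+.065,z],[.4635,.0056-.065,z]]),proj('top',[[.4635,.0056+.065,z],[.4635,.0056-.065,z]]))
"
```

```text
d [-0.021  0.061  0.395] r [-0.045 -0.007 -0.001] t 7.375 pos [0.46   0.0068 0.0988] F [-0.1 -0.2  0.3] w 0.0073 58.63811194896698
[[275.38642612 210.03657368]
 [285.93235012 190.51000445]] [[234.30819625 217.05096249]
 [281.11301243 216.30965523]]
```

View pics/z3.png

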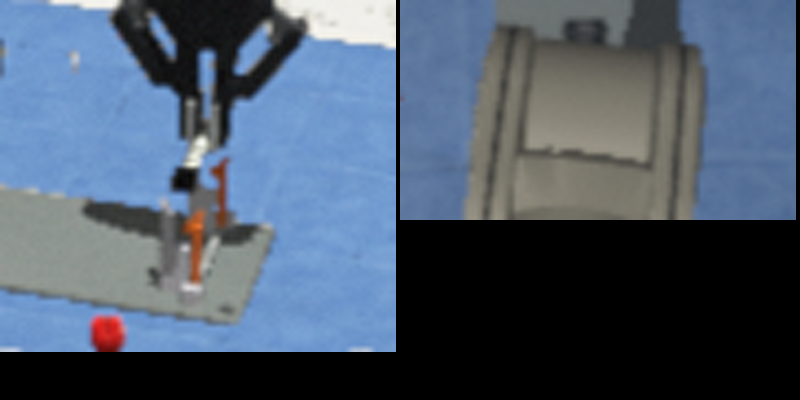

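```bash
python3 -c "
from inc import *
for x,y,z in((165,202,.072),(195,215,.072),(168,280,.01),(190,290,.01),(183,180,.107),(220,160,.072)):
    print(x,y,onz('side',((x+.5)/4.4-.5+235,(y+.5)/4.4-.5+170),z).round(4))
for X in ((.4632+.010,.0456,.072),(.4632-.010,.0456,.072),(.4632-.01,-.0344,.072)): 
    p=proj('side',[X])[0];print(X,(p-[235,170])*4.4)
inc([.4635,.0056,.075],0.6)"
```

```text
165 202 [0.4789 0.0434 0.072 ]
195 215 [0.4562 0.0539 0.072 ]
168 280 [0.4762 0.0384 0.01  ]
190 290 [0.4592 0.046  0.01  ]
183 180 [0.4605 0.0733 0.107 ]
220 160 [ 0.458  -0.0246  0.072 ]
(0.4732, 0.0456, 0.072) [170.90986959 203.23152089]
(0.4532, 0.0456, 0.072) [200.90751768 207.92182745]
(0.4532, -0.0344, 0.072) [228.34954364 152.8785095 ]
d [-0.014  0.029  0.425] r [-0.024 -0.004 -0.002] t 7.475 pos [0.4618 0.0064 0.1005] F [ 0.2 -0.4 -0.4] w 0.0073 58.63836228847504
```

Request:
play_rows(increments=[{"x": -0.014,"y": 0.06,"z": 0,"ax": -0.02,"ay": 0,"az": 0,"jaw": 5},{"x": -0.014,"y": 0.06,"z": 0.2,"ax": -0.02,"ay": 0,"az": 0,"jaw": 5},{"x": -0.014,"y": 0.06,"z": 0.4,"ax": -0.02,"ay": 0,"az": 0,"jaw": 5},{"x": -0.014,"y": 0.06,"z": 0.55,"ax": -0.02,"ay": 0,"az": 0,"jaw": 5},{"x": -0.014,"y": 0.06,"z": 0.55,"ax": -0.02,"ay": 0,"az": 0,"jaw": 5}], squeeze=80)

```text
time_s: 8.1
eef_pos: [0.4642, 0.0062, 0.0665]
tool_rot: [-0.001, 0.703, 0.711, -0.001]
contact_force: [-0.2, 0.4, -0.8]
grip_width: 0.0065
grip_force: 75.4
```

```bash
python3 -c "
from inc import *
inc([.465,.0056,.0434],0.6)"
```

```text
d [-0.01   0.015  0.385] r [-0.015 -0.006  0.002] t 8.1 pos [0.4642 0.0062 0.0665] F [-0.2  0.4 -0.8] w 0.0065 75.387042760849
```

Request:
play_rows(increments=[{"x": 0,"y": 0.015,"z": 0.08,"ax": 0,"ay": 0,"az": 0,"jaw": 5},{"x": 0,"y": 0.015,"z": 0.15,"ax": 0,"ay": 0,"az": 0,"jaw": 5},{"x": 0,"y": 0.015,"z": 0.15,"ax": 0,"ay": 0,"az": 0,"jaw": 5}], squeeze=80)

```text
time_s: 8.48
eef_pos: [0.465, 0.006, 0.0584]
tool_rot: [-0.001, 0.703, 0.711, -0.001]
contact_force: [-3.3, 0.7, 2.5]
grip_width: 0.0069
grip_force: 75.4
```

Request:
play_rows(increments=[{"x": 0,"y": 0,"z": 0.06,"ax": 0,"ay": 0,"az": 0,"jaw": 5},{"x": 0,"y": 0,"z": 0.12,"ax": 0,"ay": 0,"az": 0,"jaw": 5},{"x": 0,"y": 0,"z": 0.12,"ax": 0,"ay": 0,"az": 0,"jaw": 5}], squeeze=80)

```text
time_s: 8.85
eef_pos: [0.4651, 0.0061, 0.0509]
tool_rot: [-0.001, 0.703, 0.711, -0.001]
contact_force: [-3.1, -0.7, -1.1]
grip_width: 0.0066
grip_force: 75.2
```

Request:
play_rows(increments=[{"x": 0,"y": -0.02,"z": 0.05,"ax": 0,"ay": 0,"az": 0,"jaw": 5},{"x": 0,"y": -0.02,"z": 0.09,"ax": 0,"ay": 0,"az": 0,"jaw": 5},{"x": 0,"y": -0.02,"z": 0.09,"ax": 0,"ay": 0,"az": 0,"jaw": 5}], squeeze=80)

```text
time_s: 9.22
eef_pos: [0.465, 0.0061, 0.0458]
tool_rot: [-0.0, 0.703, 0.711, 0.0]
contact_force: [-3.4, -0.2, -0.8]
grip_width: 0.0065
grip_force: 75.1
```

Request:
play_rows(increments=[{"x": 0,"y": 0,"z": 0.03,"ax": 0,"ay": 0,"az": 0,"jaw": 5},{"x": 0,"y": 0,"z": 0.06,"ax": 0,"ay": 0,"az": 0,"jaw": 5},{"x": 0,"y": 0,"z": 0.06,"ax": 0,"ay": 0,"az": 0,"jaw": 5}], squeeze=80)

```text
time_s: 9.6
eef_pos: [0.465, 0.006, 0.0433]
tool_rot: [-0.0, 0.703, 0.711, 0.0]
contact_force: [-6.5, 1.2, 7.5]
grip_width: 0.0063
grip_force: 76.0
```

Request:
play_rows(increments=[{"x": 0,"y": 0,"z": 0.04,"ax": 0,"ay": 0,"az": 0,"jaw": 5},{"x": 0,"y": 0,"z": 0.04,"ax": 0,"ay": 0,"az": 0,"jaw": 5}], squeeze=80)

```text
time_s: 9.85
eef_pos: [0.4652, 0.006, 0.043]
tool_rot: [-0.0, 0.703, 0.711, 0.0]
contact_force: [-12.9, 1.0, 25.3]
grip_width: 0.0063
grip_force: 78.0
```

```bash
python3 -c "
from inc import *
inc([.465,.0056,.0434],0.6)
shot('side','s2',(245,180,310,240),10)"
```

```text
d [-0.007 -0.003 -0.007] r [-0.003 -0.003  0.003] t 9.85 pos [0.4652 0.006  0.043 ] F [-12.9   1.   25.3] w 0.0063 78.03649663925171
```

View pics/s2.png

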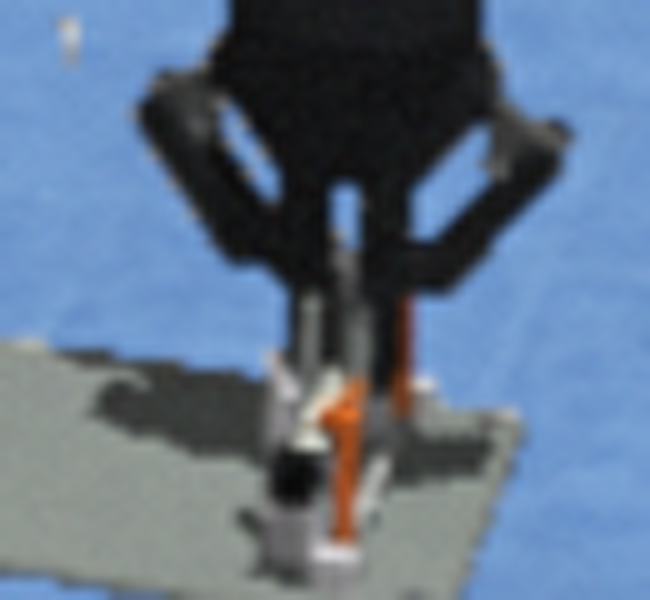

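The rod's end at (297,475) lies low in the fork with the orange hook above it, and the stiff 25 N means it is on the floor. I'll release and rise.

Request:
play_rows(increments=[{"x": 0,"y": 0,"z": -0.04,"ax": 0,"ay": 0,"az": 0,"jaw": 26},{"x": 0,"y": 0,"z": -0.04,"ax": 0,"ay": 0,"az": 0,"jaw": 26},{"x": 0,"y": 0,"z": -0.04,"ax": 0,"ay": 0,"az": 0,"jaw": 26},{"x": 0,"y": 0,"z": -0.04,"ax": 0,"ay": 0,"az": 0,"jaw": 26},{"x": 0,"y": 0,"z": -0.6,"ax": 0,"ay": 0,"az": 0,"jaw": 26},{"x": 0,"y": 0,"z": -1.4,"ax": 0,"ay": 0,"az": 0,"jaw": 26},{"x": 0,"y": 0,"z": -2.0,"ax": 0,"ay": 0,"az": 0,"jaw": 50},{"x": 0,"y": 0,"z": -2.0,"ax": 0,"ay": 0,"az": 0,"jaw": 50}], squeeze=40)

```text
time_s: 10.9
eef_pos: [0.4682, 0.0056, 0.1634]
tool_rot: [0.003, 0.703, 0.711, 0.003]
contact_force: [0.1, -0.4, 0.1]
grip_width: 0.0502
grip_force: 0.0
```

```bash
python3 -c "
from inc import *
inc([.5425,.2195,.16],92)"
```

```text
d [3.552 1.276 0.066] r [ 0.032  0.035 -9.138] t 10.9 pos [0.4682 0.0056 0.1634] F [ 0.1 -0.4  0.1] w 0.0502 0.0
```

Now move above the molar.

Request:
play_rows(increments=[{"x": 0.6,"y": 0.1,"z": 0,"ax": 0,"ay": 0,"az": -1,"jaw": 50},{"x": 1.2,"y": 0.3,"z": 0,"ax": 0,"ay": 0,"az": -2,"jaw": 50},{"x": 1.8,"y": 0.5,"z": 0,"ax": 0,"ay": 0,"az": -3,"jaw": 50},{"x": 2.4,"y": 0.8,"z": 0,"ax": 0,"ay": 0,"az": -4,"jaw": 50},{"x": 3.0,"y": 1.0,"z": 0,"ax": 0,"ay": 0,"az": -5,"jaw": 50},{"x": 3.55,"y": 1.276,"z": 0,"ax": 0,"ay": 0,"az": -6,"jaw": 50},{"x": 3.55,"y": 1.276,"z": 0.07,"ax": 0.03,"ay": 0.03,"az": -7,"jaw": 50},{"x": 3.55,"y": 1.276,"z": 0.07,"ax": 0.03,"ay": 0.03,"az": -8,"jaw": 50},{"x": 3.55,"y": 1.276,"z": 0.5,"ax": 0.03,"ay": 0.03,"az": -9.1,"jaw": 50},{"x": 3.55,"y": 1.276,"z": 0.8,"ax": 0.03,"ay": 0.03,"az": -9.1,"jaw": 50}], squeeze=40)

```text
time_s: 12.15
eef_pos: [0.538, 0.2194, 0.1098]
tool_rot: [-0.005, -0.013, 1.0, -0.0]
contact_force: [-0.5, -0.0, -0.4]
grip_width: 0.0498
grip_force: 0.0
```

Request:
play_rows(increments=[{"x": 0,"y": 0,"z": 0,"ax": 0,"ay": 0,"az": 0,"jaw": 50},{"x": 0,"y": 0,"z": 0,"ax": 0,"ay": 0,"az": 0,"jaw": 50}])

```text
time_s: 12.4
eef_pos: [0.5395, 0.2198, 0.1124]
tool_rot: [-0.003, -0.013, 1.0, 0.0]
contact_force: [0.2, 0.6, 1.0]
grip_width: 0.0499
grip_force: 0.0
```

```bash
python3 -c "
from inc import *
inc([.5425,.2195,.005],92)
a=shot('side','m1');shot('top','m1t')
A=cv2.resize(a[235:285,205:255],None,fx=8,fy=8,interpolation=cv2.INTER_CUBIC)
B=cv2.resize(a[195:245,260:310],None,fx=8,fy=8,interpolation=cv2.INTER_CUBIC)
B=np.hstack([A,B])
cv2.imwrite('pics/z4.png',B[:,:,::-1])"
```

```text
d [-0.061 -0.007  1.789] r [ 0.005 -0.038 -0.047] t 12.4 pos [0.5395 0.2198 0.1124] F [0.2 0.6 1. ] w 0.0499 0.0
```

View pics/z4.png

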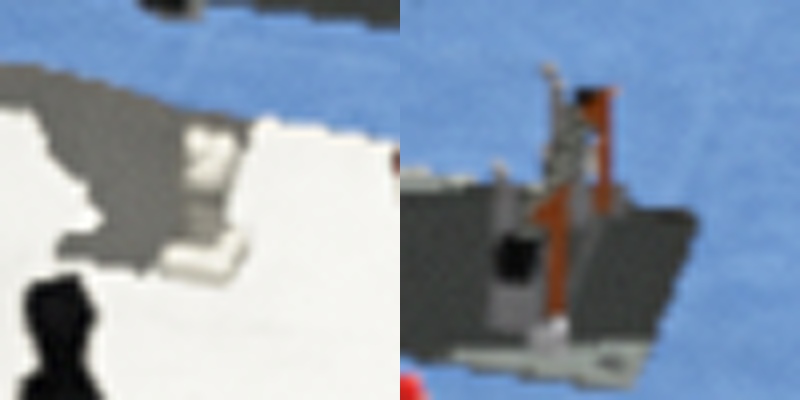

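```bash
python3 -c "
from h import *
for z in(.05,.06,.07): print(z,proj('side',[[.465,.0056+.065,z],[.465,.0056-.0645,z]]).round(1))
for X in((.465,.0456,.05),(.465,-.0344,.05)):print(proj('side',[X]))
"
```

```text
0.05 [[274.2 227.6]
 [284.6 207. ]]
0.06 [[274.3 224.5]
 [284.7 204.1]]
0.07 [[274.4 221.4]
 [284.9 201.2]]
[[276.36564768 223.29134756]]
[[282.77759046 210.5747649 ]]
```

The rod ends match z = 0.05 within a pixel at both forks, so it is seated level. Now descend on the molar, whose foot's front corner is at (222,285).

Request:
play_rows(increments=[{"x": -0.06,"y": 0,"z": 0.6,"ax": 0,"ay": -0.03,"az": -0.05,"jaw": 50},{"x": -0.06,"y": 0,"z": 1.2,"ax": 0,"ay": -0.03,"az": -0.05,"jaw": 50},{"x": -0.06,"y": 0,"z": 1.6,"ax": 0,"ay": -0.03,"az": -0.05,"jaw": 50},{"x": -0.06,"y": 0,"z": 1.79,"ax": 0,"ay": -0.03,"az": -0.05,"jaw": 50},{"x": -0.06,"y": 0,"z": 1.79,"ax": 0,"ay": -0.03,"az": -0.05,"jaw": 50},{"x": -0.06,"y": 0,"z": 1.79,"ax": 0,"ay": -0.03,"az": -0.05,"jaw": 35},{"x": -0.06,"y": 0,"z": 1.79,"ax": 0,"ay": -0.03,"az": -0.05,"jaw": 24},{"x": -0.06,"y": 0,"z": 1.79,"ax": 0,"ay": -0.03,"az": -0.05,"jaw": 15},{"x": -0.06,"y": 0,"z": 1.79,"ax": 0,"ay": -0.03,"az": -0.05,"jaw": 15},{"x": -0.06,"y": 0,"z": 1.79,"ax": 0,"ay": -0.03,"az": -0.05,"jaw": 15}], squeeze=40)

```text
time_s: 13.75
eef_pos: [0.5437, 0.2203, 0.0065]
tool_rot: [0.001, -0.018, 1.0, 0.001]
contact_force: [-1.2, 0.0, 6.3]
grip_width: 0.0224
grip_force: 39.2
```

```bash
python3 -c "
from inc import *
inc([.5425,.2195,.15],90.6)
shot('side','m2')"
```

```text
d [ 0.017 -0.009 -2.392] r [0.008 0.008 0.152] t 13.75 pos [0.5437 0.2203 0.0065] F [-1.2  0.   6.3] w 0.0224 39.18391265004175
```

Request:
play_rows(increments=[{"x": 0,"y": 0,"z": -0.3,"ax": 0,"ay": 0,"az": 0,"jaw": 15},{"x": 0,"y": 0,"z": -0.8,"ax": 0,"ay": 0,"az": 0,"jaw": 15},{"x": 0,"y": 0,"z": -1.4,"ax": 0,"ay": 0,"az": 0,"jaw": 15},{"x": 0,"y": 0,"z": -1.95,"ax": 0,"ay": 0,"az": 0,"jaw": 15},{"x": 0,"y": 0,"z": -1.95,"ax": 0,"ay": 0,"az": 0,"jaw": 15}], squeeze=50)

```text
time_s: 14.42
eef_pos: [0.5452, 0.2207, 0.1263]
tool_rot: [0.003, -0.019, 1.0, 0.001]
contact_force: [0.5, 0.1, -0.5]
grip_width: 0.0222
grip_force: 49.0
```

```bash
python3 -c "
from inc import *
inc([.4645,.0056,.1225],90.6)"
```

```text
d [ 1.478 -3.533  0.045] r [0.016 0.035 0.152] t 14.425 pos [0.5452 0.2207 0.1263] F [ 0.5  0.1 -0.5] w 0.0222 48.95360136288218
```

Request:
play_rows(increments=[{"x": 0.2,"y": -0.4,"z": 0,"ax": 0,"ay": 0,"az": 0.05,"jaw": 15},{"x": 0.5,"y": -1.1,"z": 0,"ax": 0,"ay": 0,"az": 0.15,"jaw": 15},{"x": 0.8,"y": -1.8,"z": 0,"ax": 0,"ay": 0,"az": 0.15,"jaw": 15},{"x": 1.1,"y": -2.6,"z": 0,"ax": 0,"ay": 0,"az": 0.15,"jaw": 15},{"x": 1.35,"y": -3.2,"z": 0.02,"ax": 0.01,"ay": 0.02,"az": 0.15,"jaw": 15},{"x": 1.478,"y": -3.533,"z": 0.04,"ax": 0.01,"ay": 0.02,"az": 0.15,"jaw": 15},{"x": 1.478,"y": -3.533,"z": 0.04,"ax": 0.01,"ay": 0.02,"az": 0.15,"jaw": 15},{"x": 1.478,"y": -3.533,"z": 0.04,"ax": 0.01,"ay": 0.02,"az": 0.15,"jaw": 15},{"x": 1.478,"y": -3.533,"z": 0.04,"ax": 0.01,"ay": 0.02,"az": 0.15,"jaw": 15},{"x": 1.478,"y": -3.533,"z": 0.04,"ax": 0.01,"ay": 0.02,"az": 0.15,"jaw": 15}], squeeze=50)

```text
time_s: 15.68
eef_pos: [0.4619, 0.0054, 0.1195]
tool_rot: [-0.002, -0.006, 1.0, -0.0]
contact_force: [0.4, -0.3, 0.5]
grip_width: 0.0223
grip_force: 49.1
```

```bash
python3 -c "
from inc import *
inc([.4645,.0056,.1225],90.6)
a=shot('side','f1',(245,155,320,235),7.5)
C=np.array([.4645,.0056,.14])
P=[C+[sx*.012,sy*.012,z] for sx in(-1,1) for sy in(-1,1) for z in(-.024,-.015)]+[C,C+[0,0,.024]]
for p,q in zip(P,proj('side',P)): print((p-C).round(3),((q-[245,155])*7.5).round(0))
"
```

```text
d [-0.043  0.003 -0.051] r [-0.005 -0.027  0.009] t 15.675 pos [0.4619 0.0054 0.1195] F [ 0.4 -0.3  0.5] w 0.0223 49.05369909480214
[-0.012 -0.012 -0.024] [305. 305.]
[-0.012 -0.012 -0.015] [306. 284.]
[-0.012  0.012 -0.024] [291. 332.]
[-0.012  0.012 -0.015] [292. 311.]
[ 0.012 -0.012 -0.024] [245. 296.]
[ 0.012 -0.012 -0.015] [246. 276.]
[ 0.012  0.012 -0.024] [230. 323.]
[ 0.012  0.012 -0.015] [231. 302.]
[0. 0. 0.] [270. 258.]
[0.    0.    0.024] [273. 200.]
```

View pics/f1.png

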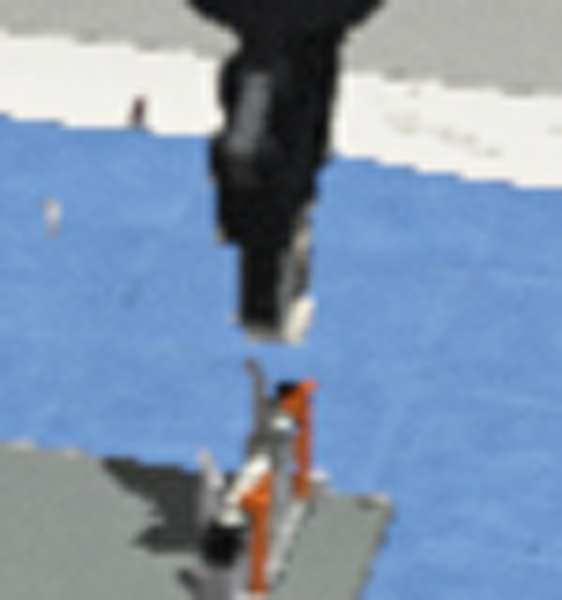

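The molar's foot is held below the fingers, with bottom corners at (238,335), (300,340) and (313,315). That is about 3 mm low and back, matching the TCP error, so I'll settle and correct.

Request:
play_rows(increments=[{"x": 0,"y": 0,"z": 0,"ax": 0,"ay": 0,"az": 0,"jaw": 15},{"x": 0,"y": 0,"z": 0,"ax": 0,"ay": 0,"az": 0,"jaw": 15},{"x": 0,"y": 0,"z": 0,"ax": 0,"ay": 0,"az": 0,"jaw": 15},{"x": 0,"y": 0,"z": 0,"ax": 0,"ay": 0,"az": 0,"jaw": 15}])

```text
time_s: 16.23
eef_pos: [0.4617, 0.0047, 0.1195]
tool_rot: [-0.002, -0.005, 1.0, -0.001]
contact_force: [-0.6, 0.7, 0.1]
grip_width: 0.0222
grip_force: 49.1
```

```bash
python3 -c "
from inc import *
inc([.4648,.0056,.123],90.6)"
```

```text
d [-0.052  0.014 -0.059] r [-0.006 -0.027  0.002] t 16.225 pos [0.4617 0.0047 0.1195] F [-0.6  0.7  0.1] w 0.0222 49.05375331873074
```

Request:
play_rows(increments=[{"x": -0.052,"y": 0.014,"z": -0.059,"ax": 0,"ay": -0.03,"az": 0,"jaw": 15},{"x": -0.052,"y": 0.014,"z": -0.059,"ax": 0,"ay": -0.03,"az": 0,"jaw": 15},{"x": -0.052,"y": 0.014,"z": -0.059,"ax": 0,"ay": -0.03,"az": 0,"jaw": 15},{"x": -0.052,"y": 0.014,"z": -0.059,"ax": 0,"ay": -0.03,"az": 0,"jaw": 15},{"x": -0.052,"y": 0.014,"z": -0.059,"ax": 0,"ay": -0.03,"az": 0,"jaw": 15},{"x": -0.052,"y": 0.014,"z": -0.059,"ax": 0,"ay": -0.03,"az": 0,"jaw": 15}])

```text
time_s: 16.98
eef_pos: [0.4648, 0.0056, 0.1229]
tool_rot: [0.0, -0.005, 1.0, -0.001]
contact_force: [0.3, -0.3, -0.2]
grip_width: 0.0222
grip_force: 49.1
```

```bash
python3 -c "
from inc import *
inc([.4648,.0056,.123],90.6)
a=shot('side','f2').astype(int)[190:206,270:292]
m=(a[:,:,2]-a[:,:,0]<20)&(a.sum(2)>330)
ys,xs=np.nonzero(m);print('foot px cols',xs.min()+270,xs.max()+270,'rows',ys.min()+190,ys.max()+190)
for r in m: print(''.join('.#'[v] for v in r))
C=np.array([.4645,.0056,.14])
P=[C+[sx*.012,sy*.012,-.024] for sx,sy in((1,1),(-1,1),(-1,-1))]
print(proj('side',P).round(1))"
```

```text
d [-0.001 -0.    -0.001] r [-0.006  0.002  0.002] t 16.975 pos [0.4648 0.0056 0.1229] F [ 0.3 -0.3 -0.2] w 0.0222 49.05426207580604
foot px cols 277 285 rows 191 199Traceback (most recent call last):
  File "<string>", line 7, in <module>
    for r in m: print(''.join('.#'[v] for v in r))
                      ~~~~~~~^^^^^^^^^^^^^^^^^^^^
  File "<string>", line 7, in <genexpr>
    for r in m: print(''.join('.#'[v] for v in r))
                              ~~~~^^^
TypeError: string indices must be integers, not 'numpy.bool'
```

```bash
python3 -c "
from station import manip
print(manip.close_job())"
```

```text
the job is handed in; nothing more can be done
None
```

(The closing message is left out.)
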